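Move the hose-fitting row to the tray rack in reverse order

ROBOT

A 6-joint arm with a two-finger parallel gripper is mounted at the origin on a cart in front of the work surface, level with it; the furniture and walls round the work are solid. World frame = base frame: x ahead of the robot, y to its left, z up, the work surface at z = 0. Lengths are in m, angles in rad, forces in N, time in s.
With the tool pointing down it reaches from about 0.425 to 0.95 m from the base axis. Payload 3.5 kg.
Tool frame: the origin (TCP) lies midway between the tips of the shut fingers; the grasp point (between the pads) lies bot.tcp_to_grasp behind it (bot.tcp_to_grasp is the distance from the TCP to the grasp point, in m); z points along the fingers, y is the line along which they close (so a half turn about z gives the same grasp; the last joint's range is limited). The gripper opens to 85 mm and grips with 20 to 120 N. Pads are 22 mm wide; open, the fingers measure 114 mm over their backs; the gripper's body (76 mm by 85 mm) begins 54 mm behind the grasp point. The pads swing forward as they close: fully open they stand 13 mm farther back than shut.
Start: joints at [1.083, 0.286, 1.577, -0, 1.279, -0.15], TCP at [0.224, 0.637, 0.231] pointing down, gripper open.
Joint ranges: [-2.77, 2.77], [-0.9, 2.22], [0.21, 2.48], [-1.53, 4.67], [0.24, 2.81], [-2.84, 2.84]. Speed limits (rad/s): [2.79, 2.79, 3.14, 3.14, 3.14, 3.14].

INTERFACE

Orientations are given as a 3x3 rotation matrix whose columns are the frame's x, y, z axes.
In Python, from plant import bot, imaging, nets gives the robot as it stands.
- The arm moves only by the tool arm_command, never from a script. Its argument "motion" is a list of rows, each a list of 7 numbers: the shift along the tool's x, y, z in mm, then the turn, a rotation vector about the tool's x, y, z in degrees, then the gripper command: -1 is shut, 1 is fully open, values between are in proportion. A call has 1 to 8 rows; each row is the pose to reach, as a shift and turn from the pose commanded when the call began, along the tool's axes at that moment; what a row does not reach only later rows make up. A row lasts 1/10 s, in which the tool goes at most 50 mm and 8.59 degrees, less where a joint would pass 70% of its speed; a pose out of reach is approached as far as the arm can. A call with a gripper value outside its range is refused whole. The fingers move at their own pace and stop on an object; "newtons" is the grip in N (left out, the last holds). Time passes only in rows, so rows that repeat a pose let the fingers close. It gives the time, the measured TCP pose, the force, the opening and the grip force at its end, in the units of the state.
- bot.sense(): the state, without advancing time (a new reading comes with each control period).
- imaging.read_camera(name): name is "scene" or "top"; returns a dict with "pixels" (384x512x3 uint8, blue, green, red), "depth" (384x512 float32, m along the optical axis (not along the pixel's ray), 0 where there is no reading), "fovy" (degrees; the focal length in pixels is half the picture's height over the tangent of half this angle, whatever the lens; pixels are square), "cx", "cy" (the principal point, pixels), "view" (4x4, takes a point from world to camera coordinates). Camera axes: x right, y up, looking along -z (the intrinsics and any distortion apply to the point x, -y, -z); pixel columns grow to the right and rows downward; lengths in m; the calibration is good to about 2 mm. A picture is of the moment at which its call begins.
- bot.finish_job(): hands the job in; it is judged then, once.
Trained networks look in the newest picture that a camera, given by its name, has taken for a name from the list of things; names that differ only in an ending like _2 or _b are one class to them, and where a whole thing is asked for, a point or a joint stands for the part that bears it (a point fixed in the world has none). Each returns a list of dicts, best first, with "confidence" (0 to 1); they miss things now and then, are a little off and sometimes report something else, mostly with a low value. They report only what shows in the picture. A call takes as long as a camera call. They do not tell look-alikes from the thing itself.
- nets.find_in(target, camera): "bbox" ([left, top, width, height] in pixels, round what is visible of it).
- nets.masks_of(target, camera): "pixels" (384x512 bool, what is visible of it) and "bbox" ([left, top, width, height] in pixels, round what is visible of it).
- nets.spot_point(target, camera): "uv" ([column, row] in pixels: a listed point, or the origin of a listed thing).
The state is a dict: "t": time; "joint_positions": joint angles; "qd": joint speeds; "tau": joint torques, N m; "ee_pos": TCP position; "ee_rot": TCP orientation; "contact_force": force on the tool from outside, world axes, zero at the start; "moment": the same for the moment, N m; "width": finger opening in m; "gripper_force": force on a finger pad.
Only numpy, scipy, OpenCV 4.12 (cv2) and the standard library are available. Lean on these libraries where they do the work, as an engineer would, in place of code of your own. Each camera call takes 0.05 s, during which the arm holds its last target. There are 200 camera calls.

TASK

The crimping press is fed from the other end of the row, so move the four fittings from the disc rack to the tray rack in reverse left-to-right order: seen from the robot, the fitting that is leftmost on the disc rack goes to the rightmost tray, and so on, one fitting in each tray. Set each one upright on its tray's floor, about in the middle and as it stood (same end up), and turn the die block square with its tray, so that its broad flat face looks straight at the front or the back edge of the rack.

Things in the scene. Friction and masses are not known exactly. Their poses are not given: they have to be found in the camera images.
- sleeve: Brass crimp sleeve: an upright plain round tube, 33 mm across, 36 mm high. Origin: centre of its underside; z up along its axis.
- nut: Silvery steel hexagon nut lying flat, 42 mm over the corners (along its x), 36 mm over the flats, 22 mm high. Two of its flats face along its own y axis, the others at 60 degree steps from them. Origin: centre of its underside; z up.
- adapter: Brass hydraulic adapter standing upright on its thread, 46 mm high: round foot 24 mm across up to 15 mm, hexagon collar 27 mm over the flats and 31 mm over the corners from 15 to 29 mm, round head 21 mm across above. Its hexagon flats face along its y axis and at 60 degree steps from it. Origin: centre of its underside; z up.
- die: Pale grey steel crimp die block, upright, 50 mm high. Seen from above it is a wedge: two flat parallel faces 30 mm apart face along its x axis (the one at -x is 26 mm wide, the one at +x 38 mm wide), and its two sides slant between them. Origin: centre of its underside; x is its narrower (30 mm) direction, y its wider (38 mm) direction, z up.
- disc_rack: The rack that holds the fittings at the start (84 mm from place to place): a fixed bare aluminium bar, 80 mm (x) by 348 mm (y, along the row), 12 mm high, with four places at y = -126, -42, +42 and +126 mm in its frame, each with a locating disc whose top is 20 mm above the bench. Its y axis points roughly to the robot's left (within 0.3 rad). It may lie to the left or to the right. Origin: centre of its underside.
- sleeve_disc: Steel locating disc, 66 mm across and 8 mm thick, fixed on the disc rack, with four studs 5 mm high round the place where the brass sleeve stands at the start. It stays where it is and so marks the fitting's place in the old row. Origin: centre of its underside (12 mm above the bench top).
- nut_disc: Steel locating disc, 66 mm across and 8 mm thick, fixed on the disc rack, with four studs 5 mm high round the place where the nut stands at the start. It stays where it is and so marks the fitting's place in the old row. Origin: centre of its underside (12 mm above the bench top).
- adapter_disc: Steel locating disc, 66 mm across and 8 mm thick, fixed on the disc rack, with four studs 5 mm high round the place where the adapter stands at the start. It stays where it is and so marks the fitting's place in the old row. Origin: centre of its underside (12 mm above the bench top).
- die_disc: Steel locating disc, 66 mm across and 8 mm thick, fixed on the disc rack, with four studs 5 mm high round the place where the die block stands at the start. It stays where it is and so marks the fitting's place in the old row. Origin: centre of its underside (12 mm above the bench top).
- tray_rack: The empty rack to fill: a fixed grey bar, 80 mm (x) by 348 mm (y, along the row), with four square black trays centred at y = -126, -42, +42 and +126 mm in its frame (x = 0). Each tray is 60 mm square inside, its floor 14 mm above the bench, with a rim 4 mm thick that stands 4 mm above the floor (18 mm above the bench). Its y axis points roughly to the robot's left (within 0.3 rad). Origin: centre of its underside.
Mind the look-alikes: they are no part of the job. What is shaped like the die but turquoise is not meant.

How it is judged:
At the end, for the whole second after the job is handed in: Each fitting stands upright (0.12 rad) in the tray that mirrors its old place, origin within 15 mm of the tray centre along each rack axis and 4 mm of its floor height; the die block's wider direction lies along the row within 0.2 rad; all released and at rest (((y of sleeve_disc in the frame of disc_rack between -0.146 and -0.106 m and y of sleeve in the frame of tray_rack between 0.111 and 0.141 m) or (y of sleeve_disc in the frame of disc_rack between -0.062 and -0.022 m and y of sleeve in the frame of tray_rack between 0.027 and 0.057 m) or (y of sleeve_disc in the frame of disc_rack between 0.022 and 0.062 m and y of sleeve in the frame of tray_rack between -0.057 and -0.027 m) or (y of sleeve_disc in the frame of disc_rack between 0.106 and 0.146 m and y of sleeve in the frame of tray_rack between -0.141 and -0.111 m)) and x of sleeve in the frame of tray_rack between -0.015 and 0.015 m and z of sleeve in the frame of tray_rack between 0.01 and 0.018 m and angle between each of sleeve, nut, adapter, die's own z axis and vertical below 0.12 rad and linear speed of each of sleeve, nut, adapter, die below 0.02 m/s and angular speed of each of sleeve, nut, adapter, die below 0.2 rad/s and contact force between each of sleeve, nut, adapter, die and the fingers below 0.1 N and ((y of nut_disc in the frame of disc_rack between -0.146 and -0.106 m and y of nut in the frame of tray_rack between 0.111 and 0.141 m) or (y of nut_disc in the frame of disc_rack between -0.062 and -0.022 m and y of nut in the frame of tray_rack between 0.027 and 0.057 m) or (y of nut_disc in the frame of disc_rack between 0.022 and 0.062 m and y of nut in the frame of tray_rack between -0.057 and -0.027 m) or (y of nut_disc in the frame of disc_rack between 0.106 and 0.146 m and y of nut in the frame of tray_rack between -0.141 and -0.111 m)) and x of nut in the frame of tray_rack between -0.015 and 0.015 m and z of nut in the frame of tray_rack between 0.01 and 0.018 m and ((y of adapter_disc in the frame of disc_rack between -0.146 and -0.106 m and y of adapter in the frame of tray_rack between 0.111 and 0.141 m) or (y of adapter_disc in the frame of disc_rack between -0.062 and -0.022 m and y of adapter in the frame of tray_rack between 0.027 and 0.057 m) or (y of adapter_disc in the frame of disc_rack between 0.022 and 0.062 m and y of adapter in the frame of tray_rack between -0.057 and -0.027 m) or (y of adapter_disc in the frame of disc_rack between 0.106 and 0.146 m and y of adapter in the frame of tray_rack between -0.141 and -0.111 m)) and x of adapter in the frame of tray_rack between -0.015 and 0.015 m and z of adapter in the frame of tray_rack between 0.01 and 0.018 m and ((y of die_disc in the frame of disc_rack between -0.146 and -0.106 m and y of die in the frame of tray_rack between 0.111 and 0.141 m) or (y of die_disc in the frame of disc_rack between -0.062 and -0.022 m and y of die in the frame of tray_rack between 0.027 and 0.057 m) or (y of die_disc in the frame of disc_rack between 0.022 and 0.062 m and y of die in the frame of tray_rack between -0.057 and -0.027 m) or (y of die_disc in the frame of disc_rack between 0.106 and 0.146 m and y of die in the frame of tray_rack between -0.141 and -0.111 m)) and x of die in the frame of tray_rack between -0.015 and 0.015 m and z of die in the frame of tray_rack between 0.01 and 0.018 m and angle between the y axis of die and the y axis of tray_rack, either way round below 0.2 rad); the robot touches nothing.
It also fails if it takes over 99 s, if anything falls off the work surface, if the arm or the gripper's body presses on something with over 40 N, if the wrist force passes 120 N, or if a joint passes its speed limit or range.

## Working session

There is one attempt and no reset: what is moved stays moved. The work goes in short steps, Python scripts to look and compute and a tool call to move; the robot and the scene stay as the last step left them, time stands still between calls to the robot, and variables do not carry over. Pictures are saved under pics/ and viewed, at most 14 in all, crops included, and the job is handed in when it is done.

Besides the shell and the picture viewer there is one more tool, called after "Request:" as name(argument=value, ...) on one line, values as JSON. arm_command: Moves the arm, as the interface text tells. Its arguments: {"type":"object","properties":{"motion":{"type":"array"},"newtons":{"type":"number"}},"required":["motion"]}

```bash
ls; mkdir -p pics; cat > h.py <<'E'
import numpy as np, cv2
from plant import bot, imaging, nets
def cam(name):
    c=imaging.read_camera(name); return c
def pts(c):
    d=c["depth"]; h,w=d.shape; f=h/2/np.tan(np.radians(c["fovy"])/2)
    u,v=np.meshgrid(np.arange(w),np.arange(h))
    P=np.stack([(u-c["cx"])/f*d,-(v-c["cy"])/f*d,-d,np.ones_like(d)],-1)
    return (P@np.linalg.inv(c["view"]).T)[...,:3]
E
python3 - <<'E'
from h import *
print(bot.tcp_to_grasp, {k:np.round(v,3).tolist() for k,v in bot.sense().items()})
a=[]
for n in("scene","top"):
    c=cam(n); print(n,{k:(v if np.size(v)<20 else v.shape) for k,v in c.items()}); cv2.imwrite(f"pics/{n}0.png",c["pixels"])
    P=pts(c); np.save(n,P)
    for t in("sleeve","nut","adapter","die","sleeve_disc","disc_rack","tray_rack"):
        for m in nets.masks_of(t,n):
            k=m["pixels"]&(c["depth"]>0)
            if k.any(): print(t,round(m["confidence"],2),m["bbox"],np.median(P[k],0).round(3),P[k][:,2].max().round(3))
E
```

```text
pics
0.0187 {'t': 0.0, 'joint_positions': [1.083, 0.287, 1.578, -0.0, 1.279, -0.15], 'qd': [0.0, -0.001, 0.001, -0.001, -0.0, 0.001], 'tau': [0.003, -40.598, -29.263, -0.0, 0.006, 0.0], 'ee_pos': [0.223, 0.636, 0.23], 'ee_rot': [[-0.943, 0.331, -0.001], [0.331, 0.943, -0.002], [0.0, -0.002, -1.0]], 'contact_force': [-0.548, -0.087, -0.939], 'moment': [0.011, 0.001, -0.042], 'gripper_force': 0.0, 'width': 0.085}
scene {'pixels': (384, 512, 3), 'depth': (384, 512), 'fovy': 42.4668900865627, 'cx': 252.6895203183579, 'cy': 192.96037302592015, 'view': array([[ 0.64101311, -0.76734937,  0.01664733, -0.29885391],
       [ 0.52767035,  0.45633817,  0.71646317, -0.27364107],
       [-0.55737437, -0.45047798,  0.69742626, -1.31375133],
       [ 0.        ,  0.        ,  0.        ,  1.        ]])}
sleeve 0.65 [199.4, 132.3, 11.5, 10.6] [0.564 0.301 0.045] 0.061
nut 0.44 [190.1, 137.9, 74.0, 59.8] [0.507 0.15  0.013] 0.045
nut 0.41 [209.0, 148.5, 16.2, 9.6] [0.541 0.222 0.038] 0.049
adapter 0.52 [225.3, 156.1, 10.8, 13.1] [0.52  0.141 0.049] 0.074
die 0.64 [222.3, 212.1, 15.2, 19.8] [ 0.342 -0.
[... 568 characters left out ...]
0.98663688,  0.00404858,  0.16288424, -0.42870093],
       [-0.1626539 , -0.03417702,  0.98609109, -0.89082936],
       [ 0.        ,  0.        ,  0.        ,  1.        ]])}
sleeve 0.46 [134.7, 128.2, 18.0, 11.6] [0.568 0.303 0.044] 0.059
nut 0.68 [167.6, 132.5, 15.7, 16.8] [0.547 0.224 0.04 ] 0.045
die 0.53 [217.5, 195.4, 14.2, 18.5] [0.379 0.095 0.048] 0.053
die 0.47 [229.1, 147.6, 12.8, 18.0] [0.499 0.061 0.068] 0.074
die 0.47 [257.5, 212.6, 17.1, 11.1] [ 0.347 -0.016  0.049] 0.053
sleeve_disc 0.8 [135.2, 121.4, 22.5, 26.4] [0.561 0.293 0.019] 0.055
disc_rack 0.9 [126.2, 119.2, 131.5, 60.2] [0.528 0.184 0.011] 0.023
tray_rack 0.61 [270.7, 151.3, 137.8, 34.8] [ 0.472 -0.202  0.013] 0.023
```

```bash
python3 - <<'E'
from h import *
a=cv2.imread("pics/top0.png"); cv2.imwrite("pics/topc.png",cv2.resize(a[90:240,110:310],None,fx=4,fy=4,interpolation=cv2.INTER_CUBIC))
b=cv2.imread("pics/scene0.png"); cv2.imwrite("pics/scenec.png",cv2.resize(b[110:290,170:370],None,fx=3.3,fy=3.3,interpolation=cv2.INTER_CUBIC))
E
```

```text
(no output)
```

View pics/top0.png

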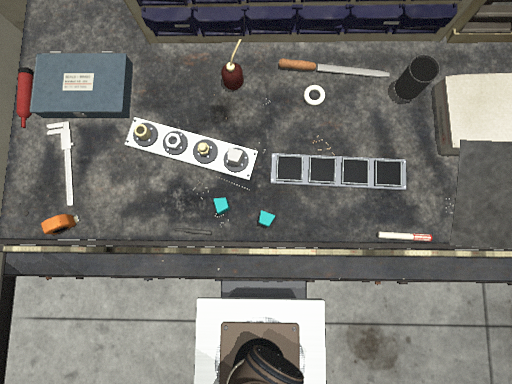

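View pics/topc.png

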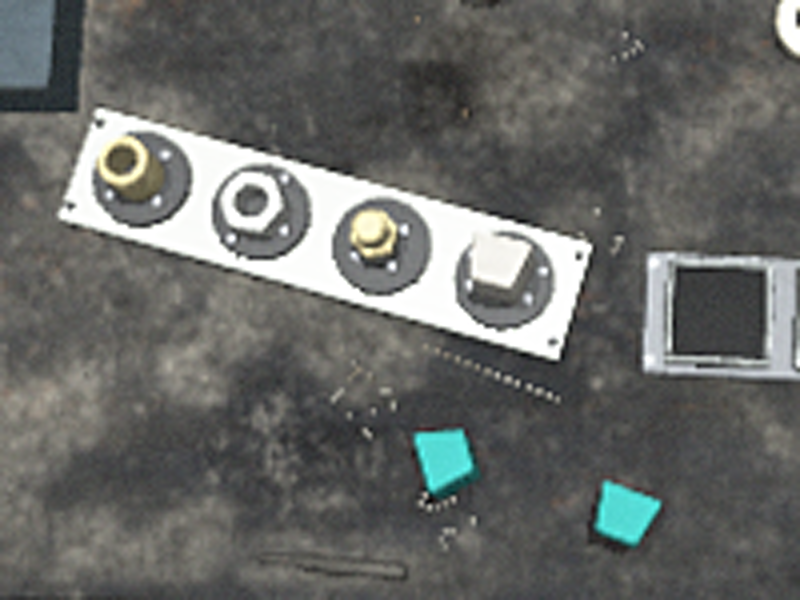

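View pics/scenec.png

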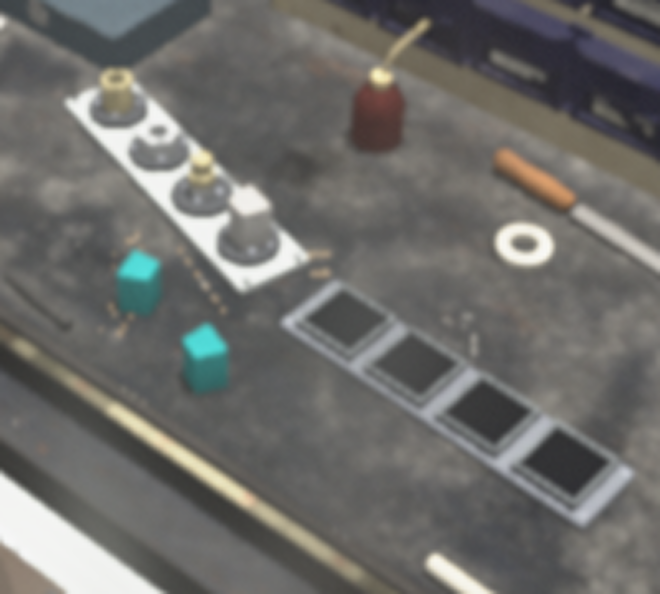

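top0: the disc rack is on the left, with the sleeve (143,130), nut (173,141), adapter (204,149) and pale-grey die (236,155). The tray rack is on the right at (290–390,170). The die candidates are pale (236,155) and turquoise at (221,205) and (266,218). Only the pale one on the rack fits, and the enlarged crop confirms it.

```bash
python3 - <<'E'
from h import *
T=np.load("top.npy"); S=np.load("scene.npy")
cams={}
for n,P in(("top",T),("scene",S)):
    cam(n)
    for r,zr in(("disc_rack",(.006,.017)),("tray_rack",(.005,.022))):
        m=nets.masks_of(r,n)[0]["pixels"]; m=cv2.dilate(m.astype(np.uint8),np.ones((5,5)))>0
        k=m&(P[...,2]>zr[0])&(P[...,2]<zr[1]); q=P[k][:,:2].astype(np.float32)
        (c,s,a)=cv2.minAreaRect(q*1000); b=cv2.boxPoints((c,s,a))
        # long direction
        e=[b[1]-b[0],b[2]-b[1]]; e=max(e,key=np.linalg.norm); e=e*np.sign(e[1]); yaw=np.arctan2(-e[0],e[1])
        print(n,r,np.round(c,1),np.round(s,1),"yaw",yaw.round(4),"z",np.median(P[k][:,2]).round(4))
        u=np.array([-np.sin(yaw),np.cos(yaw)])
        for y in(126,42,-42,-126):
            p=np.array(c)+y*u; out=p.round(1)
            if r=="disc_rack":
                kk=(np.hypot(P[...,0]*1000-p[0],P[...,1]*1000-p[1])<36)&(P[...,2]>.034); Q=P[kk]; zt=np.percentile(Q[:,2],90)
                t=Q[Q[:,2]>zt-.006]; (cc,ss,aa)=cv2.minAreaRect(t[:,:2].astype(np.float32)*1000)
                print(y,out,"top",zt.round(3),"mean",(t[:,:2].mean(0)*1000).round(1),"rect",np.round(cc,1),np.round(ss,1),round(aa,1),len(t))
            else: print(y,out)
E
```

```text
top disc_rack [536.3 184.3] [348.   80.9] yaw -0.2762 z 0.0112
126 [570.7 305.5] top 0.056 mean [570.  304.5] rect [569.8 304.9] [33.1 29.7] 87.1 80
42 [547.8 224.7] top 0.043 mean [547.1 224.3] rect [546.6 224.3] [39.2 35.6] 22.1 109
-42 [524.9 143.9] top 0.066 mean [524.1 143.7] rect [525.1 143.7] [19.5 19.4] 44.6 57
-126 [501.9  63.1] top 0.071 mean [502.1  63. ] rect [501.5  63. ] [34.4 29.4] 75.1 155
top tray_rack [ 474.4 -201.9] [347.7  80.6] yaw -0.0468 z 0.0128
126 [480.3 -76. ]
42 [ 476.4 -159.9]
-42 [ 472.5 -243.8]
-126 [ 468.5 -327.7]
scene disc_rack [536.3 187.2] [374.3 103.5] yaw -0.2792 z 0.0132
126 [571.  308.3] top 0.058 mean [570.  306.2] rect [569.8 306.6] [35.  30.5] 70.9 41
42 [547.9 227.5] top 0.046 mean [545.3 225.9] rect [547.5 225.8] [37.7 38.6] 52.2 50
-42 [524.7 146.8] top 0.067 mean [524.  144.6] rect [523.  143.8] [18.7 16.5] 42.2 24
-126 [501.6  66. ] top 0.073 mean [501.1  63.6] rect [501.5  63.7] [35.2 30.7] 74.9 75
scene tray_rack [ 477.6 -198.7] [365.8 105.6] yaw -0.0206 z 0.0148
126 [480.1 -72.7]
42 [ 478.4 -156.7]
-42 [ 476.7 -240.7]
-126 [ 475.  -324.7]
```

```bash
cat >> h.py <<'E'
def go(x,y,z,ang):
    "tool-relative shift mm / rotvec deg to world pose; tool y axis at angle ang (deg), pointing down"
    from scipy.spatial.transform import Rotation as R
    s=bot.sense(); a=np.radians(ang); yy=np.array([np.cos(a),np.sin(a),0]); zz=np.array([0,0,-1.]); 
    G=np.stack([np.cross(yy,zz),yy,zz],1); r=np.array(s["ee_rot"])
    print(((r.T@(np.array([x,y,z])/1000-s["ee_pos"]))*1000).round(1).tolist(), np.degrees(R.from_matrix(r.T@G).as_rotvec()).round(1).tolist(),"t",round(s["t"],2),"ee",np.round(s["ee_pos"],4))
E
python3 - <<'E'
from h import *
T=np.load("top.npy")
def fit(p,poly,zt,n):
    k=(np.hypot(T[...,0]*1000-p[0],T[...,1]*1000-p[1])<36)&(T[...,2]>zt); q=T[k][:,:2]*1000
    best=[]
    for a in range(0,360,3):
        c,s=np.cos(np.radians(a)),np.sin(np.radians(a)); R=np.array([[c,-s],[s,c]])
        for dx in range(-4,5,1):
            for dy in range(-4,5,1):
                pp=(poly@R.T+p+[dx,dy]).astype(np.float32)
                d=[min(0,cv2.pointPolygonTest(pp,(float(u),float(v)),True)) for u,v in q]
                best.append((sum(t*t for t in d),a,dx,dy))
    best.sort(); print(n,[tuple(np.round(b,1)) for b in best[:8]])
    return best
fit(np.array([501.9,63.1]),np.array([[-15,-13],[15,-19],[15,19],[-15,13.]]),.064,"die")
h=21*np.array([[np.cos(i*np.pi/3),np.sin(i*np.pi/3)] for i in range(6)])
b=fit(np.array([547.8,224.7]),h,.037,"nut")
go(570,304.5,150,-15.8)
E
```

```text
die [(np.float64(0.0), np.float64(345.0), np.float64(0.0), np.float64(0.0)), (np.float64(0.1), np.float64(348.0), np.float64(0.0), np.float64(0.0)), (np.float64(0.2), np.float64(345.0), np.float64(-1.0), np.float64(0.0)), (np.float64(0.7), np.float64(342.0), np.float64(0.0), np.float64(0.0)), (np.float64(1.1), np.float64(348.0), np.float64(0.0), np.float64(-1.0)), (np.float64(1.5), np.float64(342.0), np.float64(-1.0), np.float64(0.0)), (np.float64(1.6), np.float64(348.0), np.float64(-1.0), np.float64(0.0)), (np.float64(1.6), np.float64(345.0), np.float64(-1.0), np.float64(1.0))]
nut [(np.float64(0.2), np.float64(21.0), np.float64(0.0), np.float64(0.0)), (np.float64(0.2), np.float64(81.0), np.float64(0.0), np.float64(0.0)), (np.float64(0.2), np.float64(141.0), np.float64(0.0), np.float64(0.0)), (np.float64(0.2), np.float64(201.0), np.float64(0.0), np.float64(0.0)), (np.float64(0.2), np.float64(261.0), np.float64(0.0), np.float64(0.0)), (np.float64(0.2), np.float64(321.0), np.float64(0.0), np.float64(0.0)), (np.float64(0.4), np.float64(18.0), np.float64(0.0), np.float64(0.0)), (np.float64(0.4), np.float64(78.0), np.float64(0.0), np.float64(0.0))]
[-436.9, -198.8, 81.3] [-0.0, -0.0, 86.4] t 1.1 ee [0.2237 0.6369 0.2313]
```

Request:
arm_command(motion=[[-437,-199,30,0,0,86.4,0.6],[-437,-199,30,0,0,86.4,0.6],[-437,-199,30,0,0,86.4,0.6],[-437,-199,30,0,0,86.4,0.6],[-437,-199,30,0,0,86.4,0.6],[-437,-199,30,0,0,86.4,0.6],[-437,-199,30,0,0,86.4,0.6],[-437,-199,30,0,0,86.4,0.6]], newtons=40)

```text
t: 1.9
ee_pos: [0.5129, 0.3588, 0.2066]
ee_rot: [[-0.027, 1.0, 0.001], [1.0, 0.027, 0.0], [0.0, 0.001, -1.0]]
contact_force: [0.1, 0.3, -0.1]
width: 0.0685
gripper_force: 0.0
```

```bash
python3 -c "
from h import *
go(570,304.5,150,-15.8); print(bot.sense()['width'])"
```

```text
[-55.8, 55.6, 56.6] [0.0, -0.0, 17.3] t 1.9 ee [0.5129 0.3588 0.2066]
0.06853808973167677
```

Request:
arm_command(motion=[[-56,56,57,0,0,17.3,0.6],[-56,56,57,0,0,17.3,0.6],[-56,56,57,0,0,17.3,0.6],[-56,56,57,0,0,17.3,0.6],[-56,56,57,0,0,17.3,0.6],[-56,56,57,0,0,17.3,0.6],[-56,56,57,0,0,17.3,0.6]])

```text
t: 2.6
ee_pos: [0.5692, 0.3075, 0.1509]
ee_rot: [[0.264, 0.965, 0.002], [0.965, -0.264, 0.001], [0.001, 0.002, -1.0]]
contact_force: [0.6, -0.1, -0.4]
width: 0.0685
gripper_force: 0.0
```

```bash
python3 -c "
from h import *
go(570,304.5,30,-15.8); print(bot.sense()['width'])"
```

```text
[-2.9, 1.3, 120.9] [0.1, -0.1, 0.5] t 2.6 ee [0.5692 0.3075 0.1509]
0.06851648498886136
```

Request:
arm_command(motion=[[-3,1.3,50,0,0,0.5,0.6],[-3,1.3,100,0,0,0.5,0.6],[-3,1.3,121,0,0,0.5,0.6],[-3,1.3,121,0,0,0.5,0.6],[-3,1.3,121,0,0,0.5,-0.6],[-3,1.3,121,0,0,0.5,-0.6],[-3,1.3,121,0,0,0.5,-0.6],[-3,1.3,121,0,0,0.5,-0.6]])

```text
t: 3.4
ee_pos: [0.572, 0.304, 0.0317]
ee_rot: [[0.274, 0.962, 0.005], [0.962, -0.274, 0.002], [0.004, 0.004, -1.0]]
contact_force: [-1.0, 0.9, 7.0]
width: 0.0317
gripper_force: 40.4
```

```bash
python3 -c "
from h import *
go(570,304.5,150,-15.8); print(bot.sense()['width'])"
```

```text
[0.4, -1.6, -118.3] [0.3, -0.2, -0.1] t 3.4 ee [0.572  0.304  0.0317]
0.03166790174831019
```

```bash
python3 -c "
from h import *
go(470,-327.7,150,-2.7)"
```

```text
[-635.0, 75.5, -120.2] [0.3, -0.2, -13.2] t 3.4 ee [0.572  0.304  0.0317]
```

Request:
arm_command(motion=[[0,0,-45,0,0,0,-0.6],[0,0,-90,0,0,0,-0.6],[0,0,-125,0,0,0,-0.6],[-45,5,-125,0,0,-1,-0.6],[-90,11,-125,0,0,-2,-0.6],[-135,16,-125,0,0,-3,-0.6],[-180,21,-125,0,0,-4,-0.6],[-225,27,-125,0,0,-5,-0.6]])

```text
t: 4.2
ee_pos: [0.5335, 0.0776, 0.1539]
ee_rot: [[0.188, 0.982, 0.001], [0.982, -0.188, -0.0], [-0.0, 0.001, -1.0]]
contact_force: [1.6, -0.6, -0.6]
width: 0.0316
gripper_force: 40.2
```

```bash
python3 -c "
from h import *
go(470,-327.7,150,-2.7); print(bot.sense()['width'])"
```

```text
[-410.0, 13.8, 3.9] [0.1, 0.0, -8.1] t 4.2 ee [0.5335 0.0776 0.1539]
0.03160209233107723
```

Request:
arm_command(motion=[[-50,2,0,0,0,-1,-0.6],[-100,4,0,0,0,-2,-0.6],[-150,6,0,0,0,-4,-0.6],[-200,8,0,0,0,-5,-0.6],[-250,10,0,0,0,-6,-0.6],[-300,12,0,0,0,-7,-0.6],[-350,14,0,0,0,-8,-0.6],[-390,14,0,0,0,-8,-0.6]])

```text
t: 5.0
ee_pos: [0.4734, -0.3092, 0.1541]
ee_rot: [[0.052, 0.999, 0.001], [0.999, -0.052, -0.001], [-0.001, 0.001, -1.0]]
contact_force: [0.8, 0.3, -0.8]
width: 0.0319
gripper_force: 40.2
```

Request:
arm_command(motion=[[-15,0,30,0,0,0,-0.6],[-15,0,60,0,0,0,-0.6],[-15,0,60,0,0,0,-0.6],[-15,0,60,0,0,0,-0.6]])

```text
t: 5.4
ee_pos: [0.473, -0.321, 0.0933]
ee_rot: [[0.051, 0.999, -0.001], [0.999, -0.051, 0.001], [0.001, -0.001, -1.0]]
contact_force: [-0.4, 0.5, -1.5]
width: 0.0319
gripper_force: 40.2
```

```bash
python3 -c "
from h import *
go(470,-327.7,27,-2.7); print(bot.sense()['width'])"
```

```text
[-6.9, -2.6, 66.3] [-0.1, -0.1, -0.2] t 5.4 ee [ 0.473  -0.321   0.0933]
0.03185104078603628
```

Request:
arm_command(motion=[[-7,-3,40,0,0,0,-0.6],[-7,-3,58,0,0,0,-0.6],[-7,-3,64,0,0,0,-0.6],[-7,-3,67,0,0,0,-0.6],[-7,-3,67,0,0,0,-0.6],[-7,-3,67,0,0,0,0.2],[-7,-3,67,0,0,0,0.2],[-7,-3,67,0,0,0,0.2]])

```text
t: 6.2
ee_pos: [0.4706, -0.3288, 0.0275]
ee_rot: [[0.051, 0.999, 0.001], [0.999, -0.051, -0.001], [-0.001, 0.002, -1.0]]
contact_force: [0.8, 0.1, 0.0]
width: 0.0511
gripper_force: 0.0
```

```bash
python3 -c "
from h import *
go(547,224.3,150,-9); s=bot.sense();print(s['width'],s['contact_force'],s['gripper_force'])"
```

```text
[556.0, 48.5, -123.2] [0.1, 0.1, 6.1] t 6.2 ee [ 0.4706 -0.3288  0.0275]
0.05110253095121915 [0.82810425 0.14369713 0.01891486] 0.0
```

Up and back to the nut.

Request:
arm_command(motion=[[0,0,-45,0,0,0,0.2],[0,0,-90,0,0,0,0.2],[0,0,-123,0,0,0,0.2],[49,4,-123,0,0,1,0.2],[98,8,-123,0,0,2,0.2],[147,12,-123,0,0,3,0.2],[196,16,-123,0,0,4,0.2],[245,20,-123,0,0,5,0.2]])

```text
t: 7.0
ee_pos: [0.5025, -0.0828, 0.15]
ee_rot: [[0.139, 0.99, 0.001], [0.99, -0.139, -0.0], [-0.0, 0.001, -1.0]]
contact_force: [0.4, 0.1, 0.4]
width: 0.0512
gripper_force: 0.0
```

Request:
arm_command(motion=[[49,4,0,0,0,0,0.4],[98,8,0,0,0,0,0.4],[147,12,0,0,0,0,0.4],[196,16,0,0,0,0,0.4],[245,20,0,0,0,0,0.4],[290,25,0,0,0,0,0.4],[300,26,0,0,0,0,0.4],[300,26,0,0,0,0,0.4]])

```text
t: 7.8
ee_pos: [0.5695, 0.2104, 0.1495]
ee_rot: [[0.135, 0.991, 0.0], [0.991, -0.135, -0.0], [-0.0, 0.0, -1.0]]
contact_force: [-0.1, -0.9, -0.8]
width: 0.0599
gripper_force: 0.0
```

```bash
python3 -c "
from h import *
go(547,224.3,22,-9); s=bot.sense();print(s['width'])
c=cam('top');cv2.imwrite('pics/top1.png',cv2.resize(c['pixels'][100:230,110:420],None,fx=2.5,fy=2.5,interpolation=cv2.INTER_CUBIC))"
```

```text
[10.8, -24.2, 127.5] [0.0, 0.0, 1.3] t 7.8 ee [0.5695 0.2104 0.1495]
0.05992855198093244
```

View pics/top1.png

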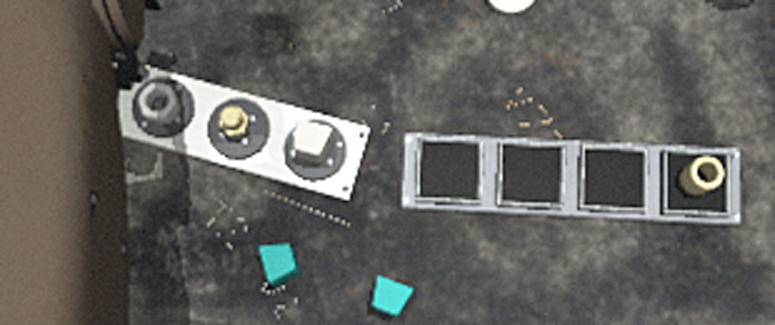

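top1: the sleeve stands in the rightmost tray (crop 705,175). The nut, adapter and die are untouched. Now the nut.

Request:
arm_command(motion=[[11,-24,0,0,0,1,0.4],[11,-24,40,0,0,1,0.4],[11,-24,80,0,0,1,0.4],[11,-24,105,0,0,1,0.4],[11,-24,105,0,0,1,0.4]])

```text
t: 8.35
ee_pos: [0.5434, 0.2204, 0.0399]
ee_rot: [[0.157, 0.988, -0.01], [0.988, -0.157, -0.002], [-0.004, -0.009, -1.0]]
contact_force: [-0.7, -0.3, 0.4]
width: 0.0595
gripper_force: 0.0
```

```bash
python3 -c "
from h import *
go(547,224.3,22,-9); s=bot.sense();print(s['width'])"
```

```text
[4.5, 3.1, 17.9] [-0.5, 0.2, -0.0] t 8.35 ee [0.5434 0.2204 0.0399]
0.05952466479174047
```

Request:
arm_command(motion=[[3,1,10,0,0,0,0.4],[3,1,18,0,0,0,0.4],[3,1,18,0,0,0,0.4],[3,1,18,0,0,0,-0.6],[3,1,18,0,0,0,-0.6],[3,1,18,0,0,0,-0.6],[3,1,18,0,0,0,-0.6]])

```text
t: 9.05
ee_pos: [0.5495, 0.2263, 0.0275]
ee_rot: [[0.155, 0.988, 0.002], [0.988, -0.155, 0.0], [0.001, 0.002, -1.0]]
contact_force: [-0.3, -0.5, 3.8]
width: 0.0351
gripper_force: 41.4
```

```bash
python3 -c "
from h import *
go(473,-243.8,150,-2.7); s=bot.sense();print(s['width'])"
```

```text
[-476.2, -2.7, -122.8] [0.1, -0.0, -6.2] t 9.05 ee [0.5495 0.2263 0.0275]
0.03509246722278895
```

Request:
arm_command(motion=[[0,0,-40,0,0,0,-0.6],[0,0,-85,0,0,0,-0.6],[0,0,-123,0,0,0,-0.6],[-45,0,-123,0,0,-1,-0.6],[-90,0,-123,0,0,-2,-0.6],[-135,0,-123,0,0,-3,-0.6],[-180,0,-123,0,0,-4,-0.6],[-225,0,-123,0,0,-5,-0.6]])

```text
t: 9.85
ee_pos: [0.5127, 0.0024, 0.1488]
ee_rot: [[0.067, 0.998, -0.001], [0.998, -0.067, 0.0], [0.0, -0.001, -1.0]]
contact_force: [-0.3, 0.5, -1.4]
width: 0.0351
gripper_force: 40.8
```

Request:
arm_command(motion=[[-45,0,0,0,0,0,-0.6],[-90,0,0,0,0,-1,-0.6],[-135,0,0,0,0,-1,-0.6],[-180,0,0,0,0,-1,-0.6],[-220,0,0,0,0,-1,-0.6],[-240,0,0,0,0,-1,-0.6],[-240,0,0,0,0,-1,-0.6],[-240,0,0,0,0,-1,-0.6]])

```text
t: 10.65
ee_pos: [0.4969, -0.2354, 0.1486]
ee_rot: [[0.052, 0.999, -0.001], [0.999, -0.052, 0.001], [0.001, -0.001, -1.0]]
contact_force: [0.4, 0.2, -1.4]
width: 0.0356
gripper_force: 40.8
```

```bash
python3 -c "
from h import *
go(473,-243.8,60,-2.7); s=bot.sense();print(s['width'])"
```

```text
[-9.8, -23.3, 88.6] [-0.1, -0.1, -0.3] t 10.65 ee [ 0.4969 -0.2354  0.1486]
0.035553813141369475
```

Request:
arm_command(motion=[[-10,-23,0,0,0,0,-0.6],[-10,-23,40,0,0,0,-0.6],[-10,-23,80,0,0,0,-0.6],[-10,-23,100,0,0,0,-0.6],[-10,-23,100,0,0,0,-0.6],[-10,-23,100,0,0,0,-0.6],[-10,-23,100,0,0,0,-0.6]])

```text
t: 11.35
ee_pos: [0.4754, -0.2448, 0.0513]
ee_rot: [[0.05, 0.999, 0.003], [0.999, -0.05, -0.002], [-0.002, 0.003, -1.0]]
contact_force: [1.1, 0.2, -1.2]
width: 0.035
gripper_force: 40.8
```

```bash
python3 -c "
from h import *
go(473,-243.8,22,-2.7); s=bot.sense();print(s['width'])"
```

```text
[0.9, -2.5, 29.3] [0.2, 0.1, -0.1] t 11.35 ee [ 0.4754 -0.2448  0.0513]
0.03504304891037879
```

Request:
arm_command(motion=[[1,-2,18,0,0,0,-0.6],[1,-2,24,0,0,0,-0.6],[1,-2,27,0,0,0,-0.6],[1,-2,27,0,0,0,-0.6],[1,-2,27,0,0,0,-0.6]])

```text
t: 11.85
ee_pos: [0.4726, -0.2438, 0.0232]
ee_rot: [[0.051, 0.999, 0.001], [0.999, -0.051, -0.001], [-0.001, 0.001, -1.0]]
contact_force: [-1.1, -0.1, -0.9]
width: 0.0351
gripper_force: 40.8
```

Request:
arm_command(motion=[[0,0,1.5,0,0,0,-0.6],[0,0,1.5,0,0,0,-0.6],[0,0,1.5,0,0,0,0.3],[0,0,1.5,0,0,0,0.3],[0,0,1.5,0,0,0,0.3],[0,0,-40,0,0,0,0.3],[0,0,-80,0,0,0,0.3],[0,0,-125,0,0,0,0.3]])

```text
t: 12.65
ee_pos: [0.4712, -0.2428, 0.1477]
ee_rot: [[0.051, 0.999, -0.002], [0.999, -0.051, 0.002], [0.002, -0.002, -1.0]]
contact_force: [0.6, -0.9, -0.5]
width: 0.0559
gripper_force: 0.0
```

```bash
python3 -c "
from h import *
go(524.5,143.7,150,-15.8); s=bot.sense();print(s['width'])"
```

```text
[388.7, 33.6, -1.7] [-0.1, -0.1, 12.9] t 12.65 ee [ 0.4712 -0.2428  0.1477]
0.05590638530138219
```

Request:
arm_command(motion=[[49,4,0,0,0,2,0.1],[98,8,0,0,0,4,0.1],[147,13,0,0,0,6,0.1],[196,17,0,0,0,8,0.1],[245,21,0,0,0,10,0.1],[294,25,0,0,0,12,0.1],[343,30,0,0,0,13,0.1],[389,34,0,0,0,13,0.1]])

```text
t: 13.45
ee_pos: [0.5257, 0.1456, 0.1476]
ee_rot: [[0.274, 0.962, 0.001], [0.962, -0.274, 0.0], [0.0, 0.001, -1.0]]
contact_force: [0.9, -0.4, -0.4]
width: 0.047
gripper_force: 0.0
```

Request:
arm_command(motion=[[0,0,20,0,0,0,0.1],[0,0,50,0,0,0,0.1],[0,0,50,0,0,0,0.1],[0,0,50,0,0,0,0.1],[0,0,50,0,0,0,0.1]])

```text
t: 13.95
ee_pos: [0.5268, 0.1431, 0.0989]
ee_rot: [[0.275, 0.962, 0.002], [0.962, -0.275, 0.0], [0.001, 0.002, -1.0]]
contact_force: [0.6, -0.5, 0.5]
width: 0.0467
gripper_force: 0.0
```

```bash
python3 -c "
from h import *
go(524.5,143.7,50,-15.8); s=bot.sense();print(s['width'])"
```

```text
[-0.1, -2.5, 48.9] [0.1, -0.0, -0.1] t 13.95 ee [0.5268 0.1431 0.0989]
0.04670436507824919
```

Request:
arm_command(motion=[[0,-2,30,0,0,0,0.1],[0,-2,49,0,0,0,0.1],[0,-2,49,0,0,0,0.1],[0,-2,49,0,0,0,0.1],[0,-2,49,0,0,0,-0.8],[0,-2,49,0,0,0,-0.8],[0,-2,49,0,0,0,-0.8],[0,-2,49,0,0,0,-0.8]])

```text
t: 14.75
ee_pos: [0.5253, 0.144, 0.0503]
ee_rot: [[0.274, 0.962, 0.003], [0.962, -0.274, 0.0], [0.001, 0.003, -1.0]]
contact_force: [-1.0, 0.1, 6.6]
width: 0.0193
gripper_force: 39.1
```

```bash
python3 -c "
from h import *
go(476.4,-159.9,180,-2.7); s=bot.sense();print(s['width'])"
```

```text
[-305.5, 36.7, -129.9] [0.2, -0.0, -13.2] t 14.75 ee [0.5253 0.144  0.0503]
0.019322929942911817
```

Request:
arm_command(motion=[[0,0,-45,0,0,0,-0.8],[0,0,-90,0,0,0,-0.8],[0,0,-110,0,0,0,-0.8],[-45,5,-110,0,0,-2,-0.8],[-90,11,-110,0,0,-4,-0.8],[-135,16,-110,0,0,-6,-0.8],[-180,22,-110,0,0,-8,-0.8],[-225,28,-110,0,0,-10,-0.8]])

```text
t: 15.55
ee_pos: [0.4882, -0.0815, 0.1583]
ee_rot: [[0.101, 0.995, 0.0], [0.995, -0.101, 0.0], [0.0, 0.0, -1.0]]
contact_force: [1.5, -0.5, -1.4]
width: 0.0192
gripper_force: 39.4
```

Request:
arm_command(motion=[[-40,0,0,0,0,-3,-0.8],[-80,0,0,0,0,-3,-0.8],[-80,0,30,0,0,-3,-0.8],[-80,0,70,0,0,-3,-0.8],[-80,0,85,0,0,-3,-0.8],[-80,0,85,0,0,-3,-0.8],[-80,0,85,0,0,-3,-0.8]])

```text
t: 16.25
ee_pos: [0.4809, -0.1597, 0.0736]
ee_rot: [[0.051, 0.999, -0.0], [0.999, -0.051, 0.0], [0.0, -0.0, -1.0]]
contact_force: [-0.3, 0.2, -0.7]
width: 0.0187
gripper_force: 39.4
```

```bash
python3 -c "
from h import *
go(476.4,-159.9,45,-2.7); s=bot.sense();print(s['width'])"
```

```text
[-0.4, -4.5, 28.6] [-0.0, -0.0, -0.2] t 16.25 ee [ 0.4809 -0.1597  0.0736]
0.018676718522038917
```

Request:
arm_command(motion=[[0,-4,15,0,0,0,-0.8],[0,-4,25,0,0,0,-0.8],[0,-4,28,0,0,0,-0.8],[0,-4,28,0,0,0,-0.8],[0,-4,28,0,0,0,-0.8]])

```text
t: 16.75
ee_pos: [0.4774, -0.1598, 0.0461]
ee_rot: [[0.051, 0.999, 0.001], [0.999, -0.051, -0.001], [-0.001, 0.001, -1.0]]
contact_force: [-0.1, 0.1, -1.2]
width: 0.0191
gripper_force: 39.4
```

Request:
arm_command(motion=[[0,0,1,0,0,0,-0.8],[0,0,1.5,0,0,0,-0.8],[0,0,1.5,0,0,0,-0.4],[0,0,1.5,0,0,0,0],[0,0,1.5,0,0,0,0],[0,0,-35,0,0,0,0],[0,0,-80,0,0,0,0],[0,0,-120,0,0,0,0]])

```text
t: 17.55
ee_pos: [0.4767, -0.1595, 0.1669]
ee_rot: [[0.051, 0.999, -0.0], [0.999, -0.051, 0.0], [0.0, -0.0, -1.0]]
contact_force: [0.3, -0.6, 0.2]
width: 0.0424
gripper_force: 0.0
```

```bash
python3 -c "
from h import *
go(501.8,63,165,-15); s=bot.sense();print(s['width'])"
```

```text
[223.5, 13.8, 2.0] [-0.0, -0.0, 12.1] t 17.55 ee [ 0.4767 -0.1595  0.1669]
0.04235875716030791
```

Request:
arm_command(motion=[[45,3,0,0,0,2,0.4],[90,6,0,0,0,5,0.4],[135,9,0,0,0,8,0.4],[180,12,0,0,0,11,0.4],[223,14,0,0,0,12,0.4],[223,14,30,0,0,12,0.4],[223,14,60,0,0,12,0.4],[223,14,60,0,0,12,0.4]])

```text
t: 18.35
ee_pos: [0.4985, 0.0633, 0.1012]
ee_rot: [[0.256, 0.967, -0.009], [0.967, -0.256, 0.001], [-0.002, -0.009, -1.0]]
contact_force: [0.0, 0.2, -0.1]
width: 0.0596
gripper_force: 0.0
```

```bash
python3 -c "
from h import *
go(501.8,63,38,-15); s=bot.sense();print(s['width'])"
```

```text
[0.7, 3.8, 63.2] [-0.5, 0.1, 0.2] t 18.35 ee [0.4985 0.0633 0.1012]
0.05961059763407235
```

Request:
arm_command(motion=[[0,0,30,0,0,0,0.4],[0,0,66,0,0,0,0.4],[0,0,66,0,0,0,0.4],[0,0,66,0,0,0,0.4],[0,0,66,0,0,0,-0.6],[0,0,66,0,0,0,-0.6],[0,0,66,0,0,0,-0.6],[0,0,66,0,0,0,-0.6]])

```text
t: 19.15
ee_pos: [0.5037, 0.0624, 0.0418]
ee_rot: [[0.257, 0.966, 0.003], [0.966, -0.257, -0.0], [0.001, 0.003, -1.0]]
contact_force: [-1.5, 0.5, 6.4]
width: 0.0295
gripper_force: 41.1
```

```bash
python3 -c "
from h import *
go(480.3,-76,150,-2.7); s=bot.sense();print(s['width'])"
```

```text
[-139.7, 13.3, -108.2] [0.2, -0.0, -12.2] t 19.15 ee [0.5037 0.0624 0.0418]
0.0294543494369101
```

Request:
arm_command(motion=[[0,0,-45,0,0,0,-0.6],[0,0,-90,0,0,0,-0.6],[0,0,-100,0,0,0,-0.6],[-45,4,-100,0,0,-4,-0.6],[-90,9,-100,0,0,-8,-0.6],[-140,13,-100,0,0,-12,-0.6],[-140,13,-70,0,0,-12,-0.6],[-140,13,-30,0,0,-12,-0.6]])

```text
t: 19.95
ee_pos: [0.4803, -0.0787, 0.0707]
ee_rot: [[0.054, 0.998, 0.006], [0.999, -0.054, -0.002], [-0.002, 0.006, -1.0]]
contact_force: [0.8, 0.7, -3.0]
width: 0.0294
gripper_force: 40.8
```

Request:
arm_command(motion=[[0,0,0,0,0,0,-0.6],[0,0,0,0,0,0,-0.6]])

```text
t: 20.15
ee_pos: [0.4776, -0.0757, 0.0686]
ee_rot: [[0.051, 0.999, -0.003], [0.999, -0.051, 0.001], [0.001, -0.003, -1.0]]
contact_force: [1.3, -0.1, -1.5]
width: 0.0294
gripper_force: 40.8
```

```bash
python3 -c "
from h import *
go(480.3,-76,37,-2.7); s=bot.sense();print(s['width'])"
```

```text
[-0.2, 2.8, 31.6] [-0.2, -0.1, -0.2] t 20.15 ee [ 0.4776 -0.0757  0.0686]
0.029392367336640614
```

Request:
arm_command(motion=[[0,1,20,0,0,0,-0.6],[0,1,30,0,0,0,-0.6],[0,1,32,0,0,0,-0.6],[0,1,32,0,0,0,-0.6],[0,1,33,0,0,0,-0.6],[0,1,33,0,0,0,-0.6]])

```text
t: 20.75
ee_pos: [0.4802, -0.0763, 0.0372]
ee_rot: [[0.051, 0.999, 0.001], [0.999, -0.051, -0.001], [-0.0, 0.001, -1.0]]
contact_force: [0.0, -0.6, -2.0]
width: 0.0297
gripper_force: 40.9
```

Request:
arm_command(motion=[[0,0,1,0,0,0,-0.6],[0,0,1,0,0,0,-0.6],[0,0,1,0,0,0,-0.1],[0,0,1,0,0,0,0.3],[0,0,1,0,0,0,0.3],[0,0,-35,0,0,0,0.3],[0,0,-80,0,0,0,0.3],[0,0,-130,0,0,0,0.3]])

```text
t: 21.55
ee_pos: [0.4786, -0.0758, 0.1667]
ee_rot: [[0.051, 0.999, -0.003], [0.999, -0.051, 0.001], [0.001, -0.003, -1.0]]
contact_force: [1.4, -0.6, -0.1]
width: 0.0552
gripper_force: 0.0
```

Request:
arm_command(motion=[[45,0,0,0,0,0,0.3],[90,0,0,0,0,0,0.3],[135,0,0,0,0,0,0.3],[180,0,0,0,0,0,0.3],[220,0,0,0,0,0,0.3],[220,0,0,0,0,0,0.3]])

```text
t: 22.15
ee_pos: [0.4905, 0.1474, 0.1666]
ee_rot: [[0.045, 0.999, 0.0], [0.999, -0.045, 0.001], [0.001, 0.0, -1.0]]
contact_force: [-0.7, -1.0, 0.1]
width: 0.0554
gripper_force: 0.0
```

```bash
python3 - <<'E'
from h import *
c=cam("top"); P=pts(c); cv2.imwrite("pics/top2.png",cv2.resize(c["pixels"][130:210,250:430],None,fx=4.4,fy=4.4,interpolation=cv2.INTER_CUBIC))
for n,p in(("die",(480.3,-76)),("adapter",(476.4,-159.9)),("nut",(472.5,-243.8)),("sleeve",(468.5,-327.7))):
    k=(np.hypot(P[...,0]*1000-p[0],P[...,1]*1000-p[1])<38)&(P[...,2]>.026); Q=P[k]; zt=np.percentile(Q[:,2],90); t=Q[Q[:,2]>zt-.006]
    (cc,ss,aa)=cv2.minAreaRect(t[:,:2].astype(np.float32)*1000); print(n,zt.round(3),np.round(np.array(cc)-p,1),np.round(ss,1),round(aa,1))
print(bot.sense()["ee_pos"],bot.sense()["contact_force"])
E
```

```text
die 0.065 [ 0.6 -0.3] [34.9 30.6] 85.5
adapter 0.06 [0.1 0.5] [17.5 18.8] 89.7
nut 0.037 [ 0.5 -2. ] [38.1 36.2] 89.9
sleeve 0.05 [2.9 0.2] [30.9 31.2] 46.1
[0.49054742 0.14550574 0.16643744] [0.50413426 0.10259023 0.07931603]
```

View pics/top2.png

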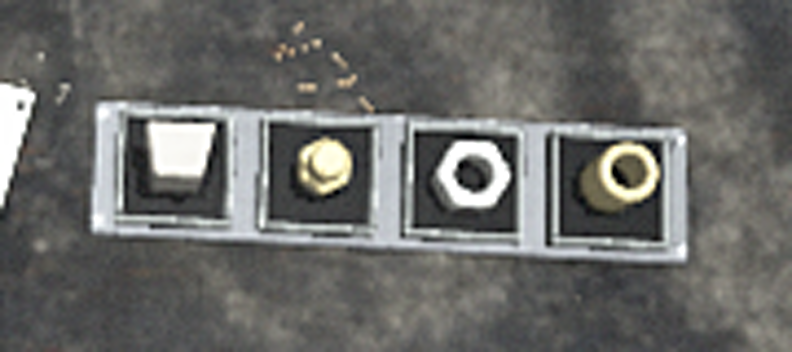

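top2: the die (180,155), adapter (325,167), nut (472,175) and sleeve (625,175) all stand in the correct trays. They are within 3 mm of centre, at the right heights, and the die is square with its tray.

```bash
python3 -c "
from h import *
print(bot.finish_job())"
```

```text
the job is handed in; nothing more can be done
None
```

All four fittings are upright in their mirrored trays, each within 3 mm of the tray centre in the last camera check, with the die block square to the row; the job is handed in, and no verdict came back.

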